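Switch the ball feeder to the other tray

ROBOT

A 6-joint arm with a two-finger parallel gripper is mounted at the origin on the work surface. World frame = base frame: x ahead of the robot, y to its left, z up, the work surface at z = 0. Lengths are in m, angles in rad, forces in N, time in s.
With the tool pointing down it reaches from about 0.35 to 0.85 m from the base axis. Payload 8.1 kg.
Tool frame: the origin (TCP) lies between the finger pads; the fingertips stand 8 mm ahead of it and the grasp point (between the pads) lies 11 mm behind it (robot.tip_reach is the y of the fingertips in the tool frame, in m); y points along the fingers, z is the direction in which the jaws open and shut, and the axes are right-handed (so a half turn about y gives the same grasp; the last joint's range is limited). The gripper opens to 93 mm and grips with 3 to 60 N. Pads are 15 mm wide; open, the fingers measure 128 mm over their backs; the gripper's body (75 mm by 188 mm) begins 65 mm behind the grasp point.
Start: joints at [-1.423, 0.13, 1.488, -0, 1.523, -0.085], TCP at [0.138, -0.584, 0.227] pointing down, gripper open.
Joint ranges: [-2.96, 2.96], [-0.89, 2.26], [0.02, 2.5], [-1.34, 4.48], [0, 2.73], [-2.66, 2.66]. Speed limits (rad/s): [2.39, 2.39, 2.79, 3.14, 3.14, 3.14].

INTERFACE

Orientations are given as a rotation vector (axis times angle).
In Python, from plant import robot gives the robot as it stands.
- The arm moves only by the tool carry_out, never from a script. Its argument "increments" is a list of rows, each an object with "linear": the shift along the tool's x, y, z in m, a list of three; "yaw": the turn about the tool's y in rad. A call has 1 to 5 rows; each row is the pose to reach, as a shift and turn from the pose measured when the call began, along the tool's axes at that moment; what a row does not reach only later rows make up. A row lasts 1/8 s, in which the tool goes at most 62.5 mm and 10.7 degrees, less where a joint would pass 70% of its speed; a pose out of reach is approached as far as the arm can. A call with a gripper value outside its range is refused whole. "gripper" is the opening, from 0 (shut) to 1 (fully open), set as the call begins (left out, the last holds). The fingers move at their own pace and stop on an object; "newtons" is the grip in N (left out, the last holds). Time passes only in rows, so rows that repeat a pose let the fingers close. It gives the time, the measured TCP pose, the force and the opening at its end, in the units of the state.
- robot.read_state(): the state, without advancing time (a new reading comes with each control period).
- robot.read_camera(name): name is "side" or "top" or "wrist"; returns the picture (480x640x3 uint8, blue, green, red); there is no depth.
- robot.camera_params(name): a dict with "fov_y" (degrees; the focal length in pixels is half the picture's height over the tangent of half this angle, whatever the lens; pixels are square), "cx", "cy" (the principal point, pixels), "R" (3x3) and "t" (3): a world point X has camera coordinates R X + t. Camera axes: x right, y down, z forward; pixel columns grow to the right and rows downward; lengths in m; the calibration is good to about 2 mm. A picture is of the moment at which its call begins: read the wrist's pose just before it. camera_params takes no time and is no camera call; for the wrist camera it gives the pose at the moment of the call.
- robot.close_job(): hands the job in, once; it reports no verdict.
The state is a dict: "t": time; "q": joint angles; "dq": joint speeds; "joint_torque": joint torques, N m; "tool_pos": TCP position; "orientation": TCP orientation; "force": force on the tool from outside, world axes, zero at the start; "wrist_torque": the same for the moment, N m; "opening": finger opening in m.
Only numpy, scipy, OpenCV 4.12 (cv2) and the standard library are available. Lean on these libraries where they do the work, as an engineer would, in place of code of your own. Each camera call takes 0.05 s, during which the arm holds its last target.

TASK

At the kit-packing feeder, press down the raised thumb tab of the seesaw gate so that the gate rocks over its pivot and rests on its other stop, and only then push the shutter's upright tab fully across to the right, so that all three wooden balls roll down the other chute into its tray. Work by touch alone: do not pick up or touch the balls, and leave the things around the feeder where they are.

Things in the scene. Friction and masses are not known exactly. Their poses are not given: they have to be found in the camera images.
- feeder: Kit-packing ball feeder, fixed, 370 mm deep, 770 wide, 255 high. Origin on the table below the gate's pivot pin; +x leads from the gate back along the infeed channel, away from the robot (within 20 degrees), +y left, z up. An aluminium infeed channel slopes down along x to a seesaw gate (a trough along y), from whose ends chutes lead to two trays. Nothing at x below 70 mm is higher than 195 mm.
- pivot (a point): Middle of the gate's pivot pin, 105 mm above the table over the feeder's origin. The pin lies along the feeder's x.
- gate (a joint): Angle of the seesaw gate about its pin, rad. Negative: its left (+y) end is down, balls roll to the left chute. Positive: right (-y) end down, balls roll right. Top-heavy: it rests only at its stops, -0.30 or +0.30 (either at the start), and falls over by itself past the middle. Pressing the raised tab down takes under 1 N until it meets the solid stop.
- left_tab (a point): Centre of the top of the gate's left thumb tab, a flat tab with a rubber pad sticking out towards the robot: 42 mm (x) by 60 mm (y), 4 thick. On the gate it lies 44 mm in front (-x), 75 mm left and 53 mm above the pin. Height about 178 mm raised, 133 mm down; on the way it swings about 31 mm outwards (+y). Free space below and before it. A guard 80 mm long between the tabs stands 28 mm above them.
- right_tab (a point): Centre of the top of the gate's right thumb tab, alike, but 75 mm right (-y) of the pin; going down it swings outwards to -y.
- shutter (a joint): Travel of the feed shutter across the infeed channel, m: 0 = shut (its blade holds the balls back), 0.062 = fully open, at a solid stop. It slides towards the feeder's -y (right) and stays where it is left; it takes about 2 N.
- shutter_tab (a point): Middle of the outer (+y) face of the shutter's black upright push tab, 36 mm wide (x), 8 thick (y), 42 high (z), on the left end of the shutter's steel cross bar. Shut: at x = 90, y = 109 mm, height 232 mm in the feeder's frame; the tab spans heights 211 to 253 mm, the bar below it 203 to 211 mm. Free space to the left of the tab. Fully open: y = 47 mm.
- left_tray (a point): Centre of the inner floor of the left catch tray (part of the feeder, at its +y end): inside 132 by 122 mm, floor 5 mm above the table, walls 38 to 80 mm high.
- right_tray (a point): The same of the right catch tray, at the feeder's -y end.
- ball1: A plain wooden craft ball, 35 mm in diameter, about 16 g; one of three alike waiting in a row in the infeed channel behind the shutter, at the start the lowest one, resting against the shutter blade. Origin: its centre. Rolls freely.
- ball2: A plain wooden craft ball, 35 mm in diameter, about 16 g; one of three alike waiting in a row in the infeed channel behind the shutter, at the start the middle one. Origin: its centre. Rolls freely.
- ball3: A plain wooden craft ball, 35 mm in diameter, about 16 g; one of three alike waiting in a row in the infeed channel behind the shutter, at the start the uppermost one. Origin: its centre. Rolls freely.
- cone: A brown pine cone standing upright, 64 mm wide, 90 mm high, in front of the feeder. Loose; not part of the job. Origin: centre of its underside.
- hoop: A pale wooden hoop lying flat, 100 mm across, 30 mm high, in front of the left chute. Loose; not part of the job. Origin: centre of its underside.
- bangle: A dark wooden bangle lying flat, 72 mm across, 16 mm high, behind the left chute. Loose; not part of the job. Origin: centre of its underside.
- jar: An amber glass jar, 62 mm wide, 85 mm high, behind the right chute. Loose; not part of the job. Origin: centre of its underside.
- pot: A small open terracotta pot, 72 mm wide, 70 mm high, behind the left chute. Loose; not part of the job. Origin: centre of its underside.
- twig: A crooked dark twig lying on the table, 160 mm long, 12 mm thick, in front of the right chute. Loose; not part of the job. Origin: under its middle.
There are look-alikes about, which are no part of the job. What is shaped like the ball3 but yellow is not meant.

How it is judged:
On the way, in this order (a step that is already met when the one before it is completed fails the run):
1. the gate is rocked over and rests on its other stop while all three balls still wait behind the shut shutter (distance of left_tab from where it was at the start of the episode above 0.0274 m and (value of joint gate above 0.27 rad or value of joint gate below -0.27 rad) and x of each of ball1, ball2, ball3 in the frame of feeder above 0.095 m and value of joint shutter below 0.01 m), for 0.2 s.
2. the shutter is pushed open (value of joint shutter above 0.052 m), for 0.1 s.
At the end, for the whole second after the job is handed in: The gate rests on the stop opposite to where it began (beyond 0.27 rad), the shutter is open by more than 52 mm, and all three balls lie still in the tray on the gate's low side (distance of left_tab from where it was at the start of the episode above 0.0274 m and (value of joint gate above 0.27 rad or value of joint gate below -0.27 rad) and value of joint shutter above 0.052 m and ((value of joint gate below -0.27 rad and y of ball1 in the frame of feeder between 0.255 and 0.39 m and x of ball1 in the frame of feeder between -0.07 and 0.07 m and z of each of ball1, ball2, ball3 in the frame of feeder below 0.045 m and y of ball2 in the frame of feeder between 0.255 and 0.39 m and x of ball2 in the frame of feeder between -0.07 and 0.07 m and y of ball3 in the frame of feeder between 0.255 and 0.39 m and x of ball3 in the frame of feeder between -0.07 and 0.07 m) or (value of joint gate above 0.27 rad and y of ball1 in the frame of feeder between -0.39 and -0.255 m and x of ball1 in the frame of feeder between -0.07 and 0.07 m and z of each of ball1, ball2, ball3 in the frame of feeder below 0.045 m and y of ball2 in the frame of feeder between -0.39 and -0.255 m and x of ball2 in the frame of feeder between -0.07 and 0.07 m and y of ball3 in the frame of feeder between -0.39 and -0.255 m and x of ball3 in the frame of feeder between -0.07 and 0.07 m)) and linear speed of each of ball1, ball2, ball3 below 0.05 m/s); the robot touches nothing.
It fails at once if the robot touches, pushes or carries one of the wooden balls (contact force between any of the fingers, the arm and ball1 above 0.3 N or contact force between any of the fingers, the arm and ball2 above 0.3 N or contact force between any of the fingers, the arm and ball3 above 0.3 N).
It fails at once if a ball is lifted above the infeed channel (z of any of ball1, ball2, ball3 in the frame of feeder above 0.26 m).
It fails at once if a ball runs down the chute that was in use at the start ((distance of left_tab from where it was at the start of the episode below 0.0274 m and x of ball1 in the frame of feeder below 0.06 m) or (distance of left_tab from where it was at the start of the episode below 0.0274 m and x of ball2 in the frame of feeder below 0.06 m) or (distance of left_tab from where it was at the start of the episode below 0.0274 m and x of ball3 in the frame of feeder below 0.06 m)).
It fails at once if one of the things standing around the feeder is lifted, knocked or shifted by more than 3 cm (distance of any of cone, hoop, bangle, jar, pot, twig from where it was at the start of the episode above 0.03 m).
It also fails if it takes over 48 s, if anything falls off the work surface, if the arm or the gripper's body presses on something with over 40 N, if the wrist force passes 120 N, or if a joint passes its speed limit or range.

## Working session

There is one attempt and no reset: what is moved stays moved. The work goes in short steps, Python scripts to look and compute and a tool call to move; the robot and the scene stay as the last step left them, time stands still between calls to the robot, and variables do not carry over. Pictures are saved under pics/ and viewed, and the job is handed in when it is done.

Besides the shell and the picture viewer there is one more tool, called as name([rows], argument=value, ...), one row to a line, values as JSON. carry_out: Moves the arm, as the interface text tells. Its arguments: {"type":"object","properties":{"increments":{"type":"array","items":{"type":"object","properties":{"linear":{"type":"array","items":{"type":"number"}},"yaw":{"type":"number"}}}},"gripper":{"type":"number"},"newtons":{"type":"number"}},"required":["increments"]}

```bash
mkdir -p pics; ls; python3 - <<'E'
from plant import robot
import cv2,numpy as np
s=robot.read_state();print(s)
for n in ("top","side"):
    p=robot.camera_params(n);print(n,p)
    cv2.imwrite(f"pics/{n}0.png",robot.read_camera(n))
E
```

```text
pics
{'t': 0.0, 'q': array([-1.42340398e+00,  1.31138064e-01,  1.48922322e+00, -3.85310768e-05,
        1.52299574e+00, -8.54115739e-02]), 'dq': array([-1.12493146e-03,  5.19056966e-04, -4.01814376e-07,  1.05839856e-03,
       -8.06393343e-05, -6.92097282e-04]), 'joint_torque': array([-8.58559433e-04, -5.59861851e+01, -4.91752017e+01,  7.67163816e-02,
        3.58565210e-02, -1.60445466e-04]), 'tool_pos': array([ 0.13834704, -0.58328782,  0.22563201]), 'orientation': array([-0.24542664,  2.09991242, -2.09618977]), 'force': array([-0.08003126, -0.15647236,  0.29583852]), 'wrist_torque': array([-0.00829119,  0.0073097 , -0.02002823]), 'opening': 0.09323446327298328}
top {'fov_y': 57.56438260323604, 'cx': 325.4514247474027, 'cy': 232.50523150842758, 'R': array([[ 0.00244295, -0.99913948, -0.04140439],
       [-0.98947714,  0.00357477, -0.1446451 ],
       [ 0.14466864,  0.04132206, -0.98861695]]), 't': array([0.0535247 , 0.58958956, 0.97540777])}
side {'fov_y': 49.11112612133207, 'cx': 322.80939908644183, 'cy': 244.42198350939094, 'R': array([[ 0.9181887 , -0.3961402 ,  0.00156445],
       [-0.30541377, -0.71040367, -0.63407338],
       [ 0.25229335,  0.58172121, -0.7732713 ]]), 't': array([-0.48633663,  0.27420334,  1.01733216])}
```

View pics/top0.png

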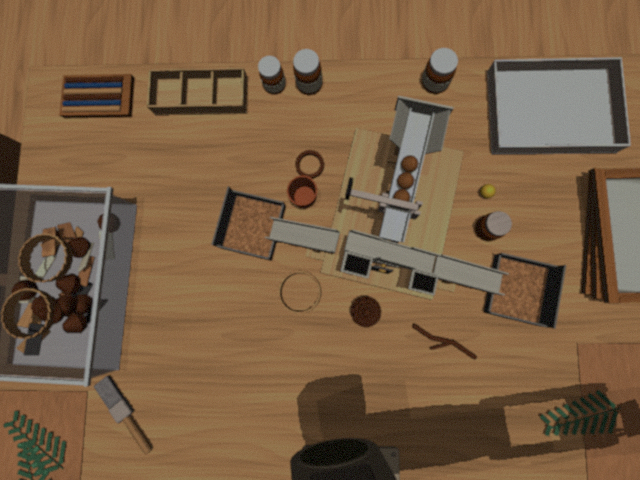

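View pics/side0.png

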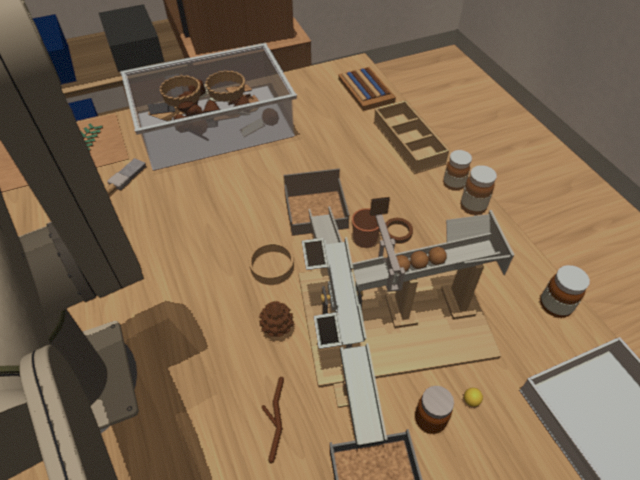

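The top view shows the tabs' black pads near (357,265) and (424,284), and the shutter tab near (350,188). In the side view they are near (315,252), (328,330) and (380,206). I'll mask them and triangulate.

```bash
cat > h.py <<'E'
import numpy as np,cv2
from plant import robot
def cam(n):
    p=robot.camera_params(n);f=240/np.tan(np.radians(p["fov_y"])/2)
    K=np.array([[f,0,p["cx"]],[0,f,p["cy"]],[0,0,1]]);return K,np.array(p["R"]),np.array(p["t"])
def tri(uvs):
    Ps=[];A=[]
    for n,uv in uvs:
        K,R,t=cam(n);Ps.append(K@np.c_[R,t])
    (a,b)=[np.array(u[1],float).reshape(2,1) for u in uvs]
    X=cv2.triangulatePoints(Ps[0],Ps[1],a,b).ravel();return X[:3]/X[3]
def proj(n,X):
    K,R,t=cam(n);c=K@(R@np.asarray(X)+t);return c[:2]/c[2]
def ray(n,uv,z):
    K,R,t=cam(n);d=R.T@np.linalg.inv(K)@np.array([uv[0],uv[1],1]);c=-R.T@t
    return c+d*(z-c[2])/d[2]
E
python3 - <<'E'
import cv2,numpy as np
from h import *
for n,boxes in (("top",[(335,245,385,285),(405,265,450,305),(338,170,362,205)]),("side",[(298,232,335,272),(310,308,350,352),(365,190,395,222)])):
    im=cv2.imread(f"pics/{n}0.png")
    for i,(a,b,c,d) in enumerate(boxes):
        g=im[b:d,a:c].max(2); m=(g<48).astype(np.uint8)
        k,l,st,ce=cv2.connectedComponentsWithStats(m)
        for j in range(1,k):
            if st[j,4]>20:print(n,i,st[j]+[a,b,0,0,0],ce[j]+[a,b])
im=cv2.imread("pics/top0.png")[150:310,310:470];cv2.imwrite("pics/tz.png",cv2.resize(im,(600,600),interpolation=cv2.INTER_CUBIC))
im=cv2.imread("pics/side0.png")[190:370,290:450];cv2.imwrite("pics/sz.png",cv2.resize(im,(533,600),interpolation=cv2.INTER_CUBIC))
E
```

```text
top 0 [345 255  24  20 335] [356.54626866 264.34029851]
top 1 [413 273  22  19 303] [423.36963696 282.10891089]
top 2 [346 178   6  21  61] [348.63934426 188.50819672]
side 1 [318 317  20  27 393] [327.41475827 329.8956743 ]
```

View pics/tz.png

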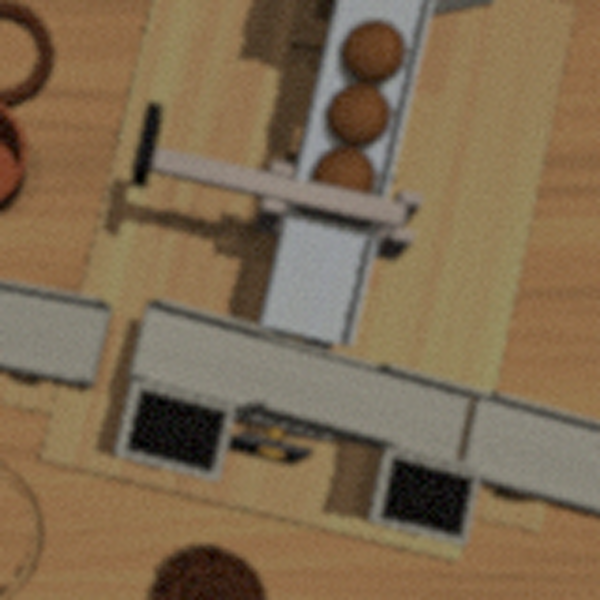

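View pics/sz.png

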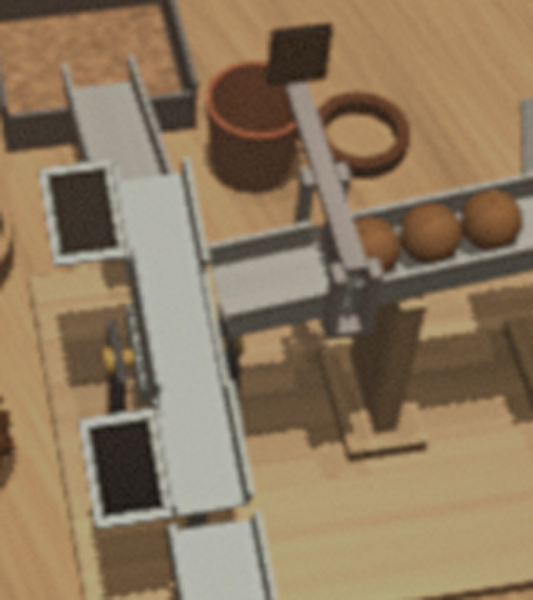

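```bash
python3 - <<'E'
from h import *
for n in("top","side"):
    K,R,t=cam(n);print(n,-R.T@t)
im=cv2.imread("pics/side0.png")
for b in [(298,232,335,272),(368,190,392,220)]:
    g=im[b[1]:b[3],b[0]:b[2]].max(2);m=(g<68).astype(np.uint8)
    k,l,st,ce=cv2.connectedComponentsWithStats(m)
    for j in range(1,k):
        if st[j,4]>20:print(st[j],ce[j]+b[:2])
L=tri([("top",(356.5,264.3)),("side",(315.2,252.8))])
Rr=tri([("top",(423.4,282.1)),("side",(327.4,329.9))])
S=tri([("top",(348.6,188.5)),("side",(380,205.8))])
print("L",L,"R",Rr,"S",S)
for n,X,u in(("top",L,0),("side",L,0),("top",Rr,0),("side",Rr,0),("top",S,0),("side",S,0)):print(n,proj(n,X))
d=L-Rr;print("dist",np.linalg.norm(d[:2]),"yaw",np.degrees(np.arctan2(-d[0],d[1])))
E
```

```text
top [0.44214371 0.01106514 1.05180206]
side [ 0.27362814 -0.58966613  0.96129966]
[  8   9  19  25 345] [314.60869565 252.99710145]
[  2   8  19  18 255] [378.94901961 206.2       ]
L [ 0.50647953 -0.01482897  0.17986315] R [ 0.47200105 -0.15366339  0.13539949] S [0.64744575 0.00078931 0.23535674]
top [356.64223251 263.81612699]
side [314.83746381 252.85132656]
top [423.42011845 282.03101917]
side [327.34325097 329.90826572]
top [348.73261038 188.06467453]
side [379.69164121 205.87022457]
dist 0.14305160572902106 yaw -13.946824725843564
```

The left tab is raised, at z 0.180 against 0.178 expected. The tab spacing is 143 mm, as expected, so the gate is at +0.30. The shutter tab also fits within 2 mm. Feeder yaw is about -13.95° and its origin about (0.536,-0.080).

```bash
cat >> h.py <<'E'
from scipy.spatial.transform import Rotation as Ro
a=np.radians(-13.95);EX=np.array([np.cos(a),np.sin(a),0]);EY=np.array([-np.sin(a),np.cos(a),0]);O=np.array([0.5357,-0.0797,0])
def go(x,y,z,tip=True,jaw=None):
    "feeder-frame target of the fingertips -> tool shift, yaw"
    s=robot.read_state();p=np.array(s["tool_pos"]);R=Ro.from_rotvec(s["orientation"]).as_matrix()
    W=O+EX*x+EY*y+np.array([0,0,z+(robot.tip_reach if tip else 0)])
    print("t",s["t"],"tcp",p.round(4),"feeder",np.round([(p-O)@EX,(p-O)@EY,p[2]-robot.tip_reach],4),"F",np.round(s["force"],2),"open",round(s["opening"],4))
    print("shift",(R.T@(W-p)).round(4))
    for nm,ax in(("jaw->ex",EX),("jaw->-ex",-EX),("jaw->ey",EY),("jaw->-ey",-EY)):
        c=R.T@ax; print(nm,"yaw",round(float(np.arctan2(c[0],c[2])),3),end="; ")
    print("\naxes\n",R.round(3),"q6",s["q"][5], "tipreach",robot.tip_reach)
E
python3 -c "
from h import *
go(-.054,.078,.26)"
```

```text
t 0.1 tcp [ 0.1384 -0.5833  0.2257] feeder [-0.2642 -0.5845  0.2177] F [ 0.12 -0.25 -0.31] open 0.093
shift [-0.4906 -0.0414 -0.4925]
jaw->ex yaw -1.095; jaw->-ex yaw 2.047; jaw->ey yaw -2.665; jaw->-ey yaw 0.476; 
axes
 [[-0.973 -0.     0.231]
 [-0.231  0.002 -0.973]
 [-0.    -1.    -0.002]] q6 -0.085399429687342 tipreach 0.008
```

carry_out([
  {"linear": [-0.03,-0.03,-0.03],"yaw": -0.08},
  {"linear": [-0.065,-0.06,-0.065],"yaw": -0.16},
  {"linear": [-0.1,-0.08,-0.1],"yaw": -0.25},
  {"linear": [-0.135,-0.08,-0.135],"yaw": -0.34},
  {"linear": [-0.17,-0.08,-0.17],"yaw": -0.42},
], gripper=0, newtons=20)

```text
t: 0.72
tool_pos: [0.2652, -0.3774, 0.306]
orientation: [-0.626, 1.845, -1.843]
force: [1.6, -0.6, -0.6]
opening: 0.0472
```

```bash
python3 -c "
from h import *
go(-.054,.078,.26)"
```

```text
t 0.725 tcp [ 0.2652 -0.3774  0.306 ] feeder [-0.1908 -0.3541  0.298 ] F [ 1.6  -0.57 -0.56] open 0.0472
shift [-0.4233  0.0386 -0.1619]
jaw->ex yaw -0.672; jaw->-ex yaw 2.47; jaw->ey yaw -2.243; jaw->-ey yaw 0.899; 
axes
 [[-0.793  0.     0.609]
 [-0.609  0.001 -0.793]
 [-0.001 -1.    -0.001]] q6 -0.15455243755043763 tipreach 0.008
```

carry_out([
  {"linear": [-0.05,0,-0.02],"yaw": -0.1},
  {"linear": [-0.1,0,-0.04],"yaw": -0.22},
  {"linear": [-0.15,0,-0.06],"yaw": -0.34},
  {"linear": [-0.2,0,-0.08],"yaw": -0.45},
  {"linear": [-0.25,0,-0.1],"yaw": -0.56},
])

```text
t: 1.35
tool_pos: [0.4029, -0.1441, 0.3062]
orientation: [-1.021, 1.464, -1.462]
force: [0.1, -0.7, 0.5]
opening: 0.0009
```

```bash
python3 -c "
from h import *
go(-.054,.078,.26)"
```

```text
t 1.35 tcp [ 0.4029 -0.1441  0.3062] feeder [-0.1134 -0.0945  0.2982] F [ 0.14 -0.72  0.46] open 0.0009
shift [-0.1779  0.0384  0.0404]
jaw->ex yaw -0.109; jaw->-ex yaw 3.033; jaw->ey yaw -1.679; jaw->-ey yaw 1.462; 
axes
 [[-0.345 -0.     0.939]
 [-0.939  0.001 -0.345]
 [-0.001 -1.    -0.   ]] q6 -0.11225065004026495 tipreach 0.008
```

carry_out([
  {"linear": [-0.05,0,0.01],"yaw": -0.05},
  {"linear": [-0.1,0,0.02],"yaw": -0.11},
  {"linear": [-0.15,0.01,0.035],"yaw": -0.11},
  {"linear": [-0.178,0.03,0.04],"yaw": -0.11},
  {"linear": [-0.178,0.038,0.04],"yaw": -0.11},
])

```text
t: 1.98
tool_pos: [0.5014, 0.011, 0.2663]
orientation: [-1.088, 1.386, -1.38]
force: [0.2, -0.4, -0.7]
opening: 0.0003
```

```bash
python3 -c "
from h import *
go(-.054,.078,.205)
for n in('side','wrist','top'): cv2.imwrite(f'pics/{n}1.png',robot.read_camera(n))
im=cv2.imread('pics/side1.png')[130:370,220:500];cv2.imwrite('pics/s1z.png',cv2.resize(im,(700,600)))
"
```

```text
t 1.975 tcp [0.5014 0.011  0.2663] feeder [-0.0552  0.0797  0.2583] F [ 0.18 -0.38 -0.73] open 0.0003
shift [0.0018 0.0533 0.0013]
jaw->ex yaw 0.005; jaw->-ex yaw -3.137; jaw->ey yaw -1.566; jaw->-ey yaw 1.575; 
axes
 [[-0.237 -0.003  0.972]
 [-0.972  0.002 -0.237]
 [-0.001 -1.    -0.004]] q6 0.15742568982394695 tipreach 0.008
```

View pics/s1z.png

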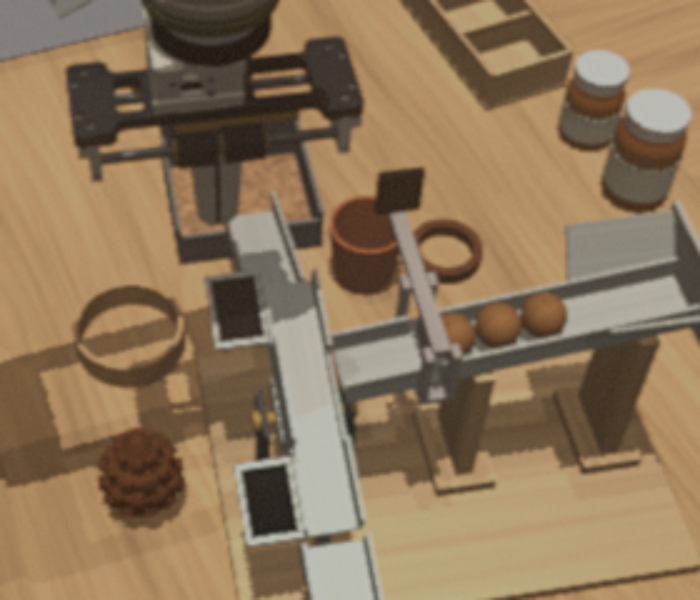

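View pics/wrist1.png

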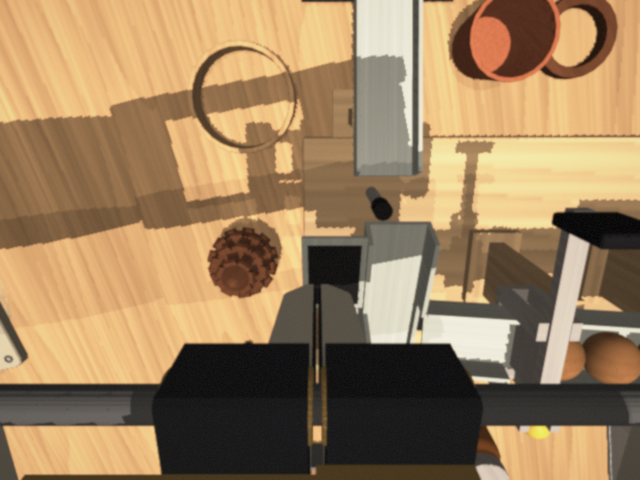

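The fingers hang right above the raised left tab. In the wrist view the pad is just ahead of the tips at about (333,262), and nothing else is below. Pressing now, drifting outward with the tab.

carry_out([
  {"linear": [0,0.03,0.0],"yaw": 0},
  {"linear": [0,0.06,0.0],"yaw": 0},
  {"linear": [-0.002,0.078,0.0],"yaw": 0},
  {"linear": [-0.004,0.094,0.0],"yaw": 0},
  {"linear": [-0.007,0.107,0.0],"yaw": 0},
])

```text
t: 2.75
tool_pos: [0.5031, 0.0154, 0.1609]
orientation: [-1.084, 1.387, -1.385]
force: [-0.8, 0.1, 0.4]
opening: 0.0007
```

```bash
python3 -c "
from h import *
go(-.054,.09,.14)
for n in('side',): cv2.imwrite(f'pics/{n}2.png',robot.read_camera(n))
im=cv2.imread('pics/side2.png')[130:370,220:500];cv2.imwrite('pics/s2z.png',cv2.resize(im,(700,600)))
"
```

```text
t 2.75 tcp [0.5031 0.0154 0.1609] feeder [-0.0546  0.0844  0.1529] F [-0.8   0.13  0.41] open 0.0007
shift [-0.0056  0.0129  0.0006]
jaw->ex yaw 0.001; jaw->-ex yaw -3.141; jaw->ey yaw -1.57; jaw->-ey yaw 1.571; 
axes
 [[-0.24  -0.     0.971]
 [-0.971  0.001 -0.24 ]
 [-0.001 -1.    -0.001]] q6 0.17057515503660103 tipreach 0.008
```

View pics/s2z.png

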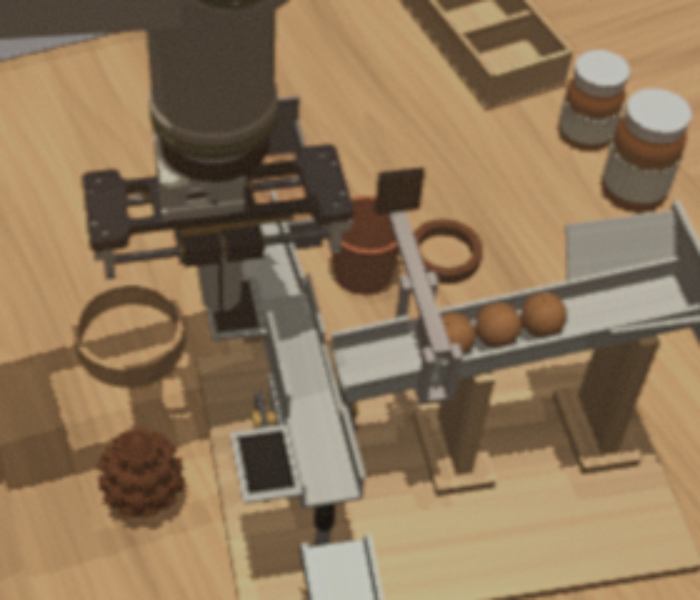

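The right tab has risen to about (265,462) in this crop, so the gate is going over. I'll press a little further and then lift.

carry_out([
  {"linear": [-0.005,0.009,0],"yaw": 0},
  {"linear": [-0.007,0.013,0],"yaw": 0},
  {"linear": [-0.007,0.013,0],"yaw": 0},
  {"linear": [-0.007,-0.02,0],"yaw": 0},
  {"linear": [-0.007,-0.07,0],"yaw": 0},
])

```text
t: 3.42
tool_pos: [0.5029, 0.0226, 0.2285]
orientation: [-1.089, 1.391, -1.382]
force: [0.8, 0.7, 1.4]
opening: 0.0004
```

carry_out([
  {"linear": [0,-0.05,0],"yaw": 0},
  {"linear": [0,-0.1,0],"yaw": 0},
  {"linear": [-0.05,-0.1,0],"yaw": 0},
  {"linear": [-0.08,-0.1,0.0],"yaw": 0},
  {"linear": [-0.08,-0.1,0],"yaw": 0},
])

```text
t: 4.05
tool_pos: [0.5229, 0.1018, 0.3289]
orientation: [-1.09, 1.389, -1.38]
force: [-0.7, -0.3, 0.2]
opening: 0.0003
```

```bash
python3 -c "
from h import *
go(.085,.15,.224)
for n in('side','top'): cv2.imwrite(f'pics/{n}3.png',robot.read_camera(n))
im=cv2.imread('pics/side3.png')[130:370,220:500];cv2.imwrite('pics/s3z.png',cv2.resize(im,(700,600)))
im=cv2.imread('pics/top3.png')[130:330,270:510];cv2.imwrite('pics/t3z.png',cv2.resize(im,(720,600)))
"
```

```text
t 4.05 tcp [0.5229 0.1018 0.3289] feeder [-0.0561  0.173   0.3209] F [-0.66 -0.33  0.18] open 0.0003
shift [0.0236 0.0961 0.1416]
jaw->ex yaw 0.004; jaw->-ex yaw -3.138; jaw->ey yaw -1.567; jaw->-ey yaw 1.575; 
axes
 [[-0.237 -0.006  0.971]
 [-0.971  0.002 -0.237]
 [-0.    -1.    -0.006]] q6 0.3342842327093603 tipreach 0.008
```

View pics/s3z.png

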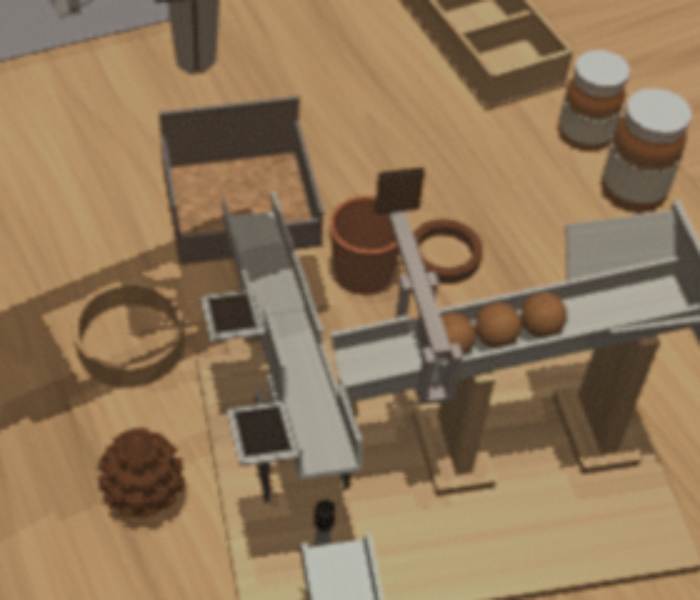

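View pics/t3z.png

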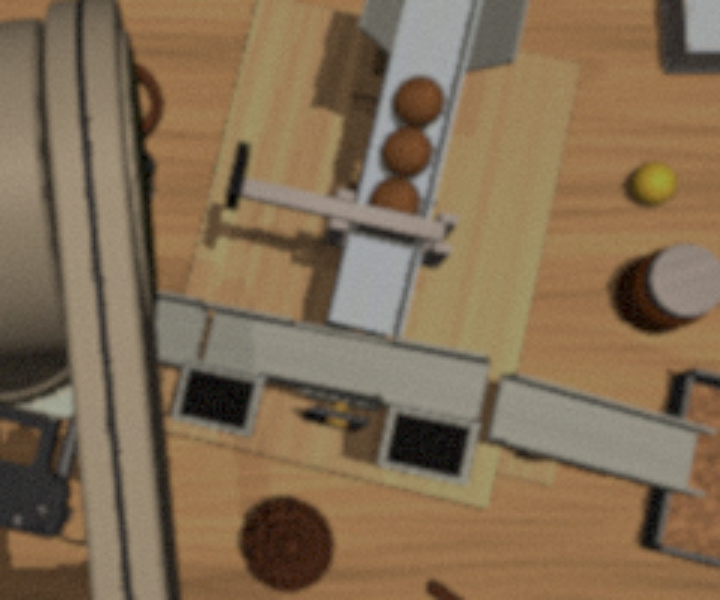

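The gate now lies left end down, in line with the left chute, and the balls and shutter haven't moved. Next I'll go to the left of the shutter tab. I'm also checking the tab heights from the two pictures.

```bash
python3 -c "
from h import *
def z2(a,n): return a
L=tri([('top',(270+217/3,130+397/3)),('side',(220+233/2.5,130+314/2.5))])
R_=tri([('top',(270+430/3,130+444/3)),('side',(220+263/2.5,130+432/2.5))])
for X in(L,R_): print((X-O)@EX,(X-O)@EY,X[2])"
```

```text
-0.04378938328748557 0.08520422547767555 0.13442363153492096
-0.04380554333936854 -0.058804745236421534 0.18091898977518991
```

carry_out([
  {"linear": [0,0,0.04],"yaw": 0},
  {"linear": [0,0,0.09],"yaw": 0},
  {"linear": [0.005,0,0.135],"yaw": 0},
  {"linear": [0.01,0.03,0.147],"yaw": 0},
  {"linear": [0.01,0.08,0.147],"yaw": 0},
])

```text
t: 4.78
tool_pos: [0.6645, 0.0526, 0.2489]
orientation: [-1.085, 1.389, -1.386]
force: [0.2, 0.8, 0.2]
opening: 0.0006
```

```bash
python3 -c "
from h import *
go(.09,.13,.226)
for n in('side','wrist'): cv2.imwrite(f'pics/{n}4.png',robot.read_camera(n))
im=cv2.imread('pics/side4.png')[90:330,220:500];cv2.imwrite('pics/s4z.png',cv2.resize(im,(700,600)))
"
```

```text
t 4.775 tcp [0.6645 0.0526 0.2489] feeder [0.0932 0.1594 0.2409] F [0.21 0.83 0.19] open 0.0006
shift [ 0.0294  0.0149 -0.0031]
jaw->ex yaw -0.001; jaw->-ex yaw 3.141; jaw->ey yaw -1.572; jaw->-ey yaw 1.57; 
axes
 [[-0.242 -0.002  0.97 ]
 [-0.97   0.001 -0.242]
 [-0.    -1.    -0.002]] q6 0.24605478848215132 tipreach 0.008
```

View pics/s4z.png

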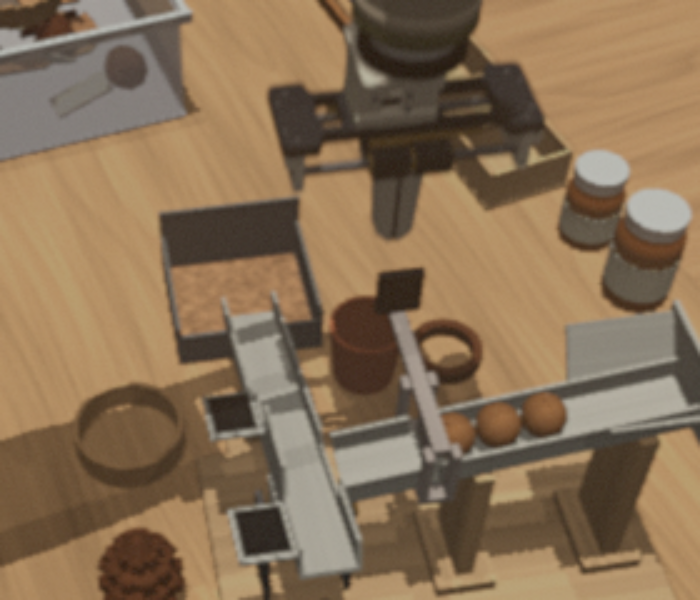

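View pics/wrist4.png

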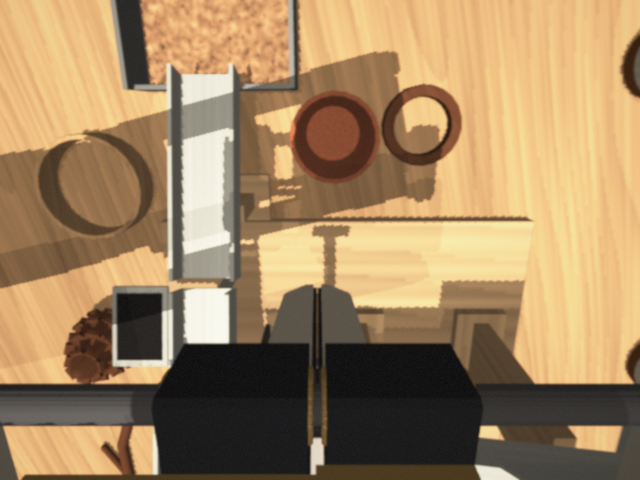

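The heights confirm the gate is on its other stop: left tab 0.134, right tab 0.181. The fingertips stand clear, left of the shutter tab. Now I'll lower and push.

carry_out([
  {"linear": [0.01,0.017,-0.003],"yaw": 0},
  {"linear": [0.03,0.017,-0.003],"yaw": 0},
  {"linear": [0.045,0.017,-0.003],"yaw": 0},
  {"linear": [0.06,0.017,-0.003],"yaw": 0},
  {"linear": [0.075,0.017,-0.003],"yaw": 0},
])

```text
t: 5.5
tool_pos: [0.6382, -0.0197, 0.225]
orientation: [-1.097, 1.398, -1.38]
force: [1.7, 2.2, -1.1]
opening: 0.0004
```

```bash
python3 -c "
from h import *
go(.09,.056,.224)
"
```

```text
t 5.5 tcp [ 0.6382 -0.0197  0.225 ] feeder [0.085  0.0829 0.217 ] F [ 1.74  2.22 -1.15] open 0.0004
shift [ 0.0269 -0.007   0.0049]
jaw->ex yaw -0.0; jaw->-ex yaw 3.141; jaw->ey yaw -1.571; jaw->-ey yaw 1.571; 
axes
 [[-0.241 -0.016  0.97 ]
 [-0.97   0.001 -0.241]
 [ 0.003 -1.    -0.016]] q6 0.1331036268210553 tipreach 0.008
```

carry_out([
  {"linear": [0.01,-0.006,0.003],"yaw": 0},
  {"linear": [0.018,-0.007,0.004],"yaw": 0},
  {"linear": [0.026,-0.007,0.005],"yaw": 0},
  {"linear": [0.028,-0.007,0.005],"yaw": 0},
])

```text
t: 6.0
tool_pos: [0.6372, -0.0452, 0.2327]
orientation: [-1.093, 1.398, -1.375]
force: [4.3, 18.3, 2.7]
opening: 0.0008
```

```bash
python3 -c "
from h import *
go(.09,.054,.224)
for n in('side',): cv2.imwrite(f'pics/{n}5.png',robot.read_camera(n))
im=cv2.imread('pics/side5.png')[90:330,220:500];cv2.imwrite('pics/s5z.png',cv2.resize(im,(700,600)))
"
```

```text
t 6.0 tcp [ 0.6372 -0.0452  0.2327] feeder [0.0902 0.058  0.2247] F [ 4.34 18.31  2.69] open 0.0008
shift [ 0.004   0.0007 -0.0002]
jaw->ex yaw 0.002; jaw->-ex yaw -3.14; jaw->ey yaw -1.569; jaw->-ey yaw 1.573; 
axes
 [[-0.239 -0.014  0.971]
 [-0.971  0.006 -0.239]
 [-0.002 -1.    -0.015]] q6 0.08822067807895087 tipreach 0.008
```

View pics/s5z.png

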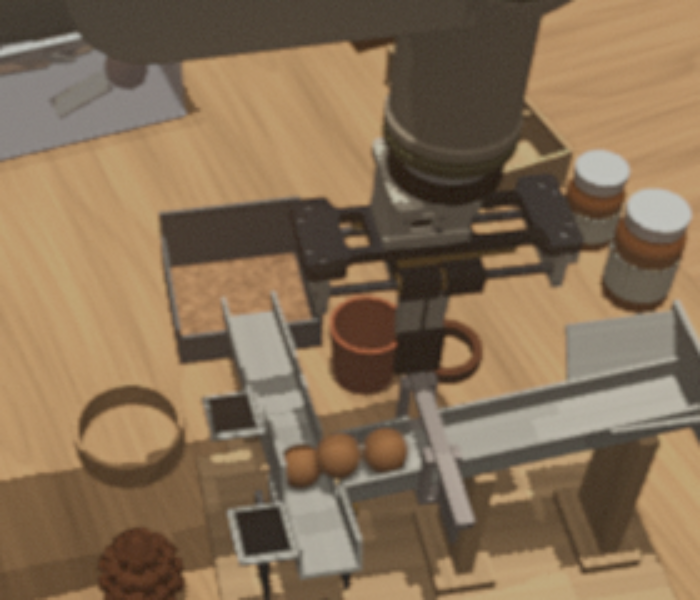

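The force of 18 N means the shutter is on its stop. The balls have left the channel and are rolling onto the gate. I'm backing off to the left and then up.

carry_out([
  {"linear": [-0.02,0,0],"yaw": 0},
  {"linear": [-0.05,-0.005,0],"yaw": 0},
  {"linear": [-0.08,-0.03,0],"yaw": 0},
  {"linear": [-0.09,-0.08,0],"yaw": 0},
  {"linear": [-0.09,-0.11,0],"yaw": 0},
])

```text
t: 6.68
tool_pos: [0.6608, 0.0434, 0.3453]
orientation: [-1.092, 1.394, -1.375]
force: [1.2, -0.2, 0.1]
opening: 0.0008
```

carry_out([
  {"linear": [0,0,-0.05],"yaw": 0},
  {"linear": [0,0,-0.1],"yaw": 0},
  {"linear": [0,0,-0.15],"yaw": 0},
  {"linear": [0,0,-0.2],"yaw": 0},
  {"linear": [0,0,-0.2],"yaw": 0},
])

```text
t: 7.3
tool_pos: [0.4643, 0.0919, 0.3483]
orientation: [-1.093, 1.392, -1.374]
force: [1.2, 0.2, 0.1]
opening: 0.0007
```

carry_out([
  {"linear": [0,0,0],"yaw": 0},
  {"linear": [0,0,0],"yaw": 0},
  {"linear": [0,0,0],"yaw": 0},
  {"linear": [0,0,0],"yaw": 0},
  {"linear": [0,0,0],"yaw": 0},
])

```text
t: 7.92
tool_pos: [0.4645, 0.0918, 0.3482]
orientation: [-1.093, 1.393, -1.374]
force: [0.3, -0.5, -0.8]
opening: 0.0005
```

```bash
python3 -c "
from h import *
go(.09,.054,.224)
for n in('side','top'): cv2.imwrite(f'pics/{n}6.png',robot.read_camera(n))
"
```

```text
t 7.925 tcp [0.4645 0.0918 0.3482] feeder [-0.1104  0.1492  0.3402] F [ 0.28 -0.48 -0.8 ] open 0.0005
shift [0.0966 0.1136 0.2012]
jaw->ex yaw 0.005; jaw->-ex yaw -3.136; jaw->ey yaw -1.565; jaw->-ey yaw 1.576; 
axes
 [[-0.236 -0.011  0.972]
 [-0.972  0.005 -0.236]
 [-0.002 -1.    -0.012]] q6 0.32138382185328984 tipreach 0.008
```

View pics/side6.png

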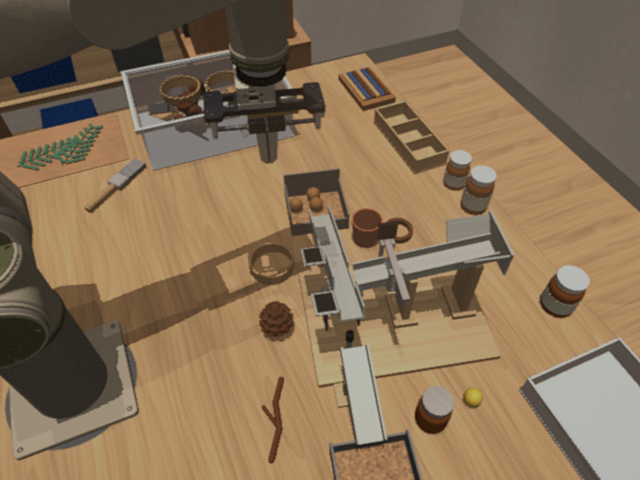

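View pics/top6.png

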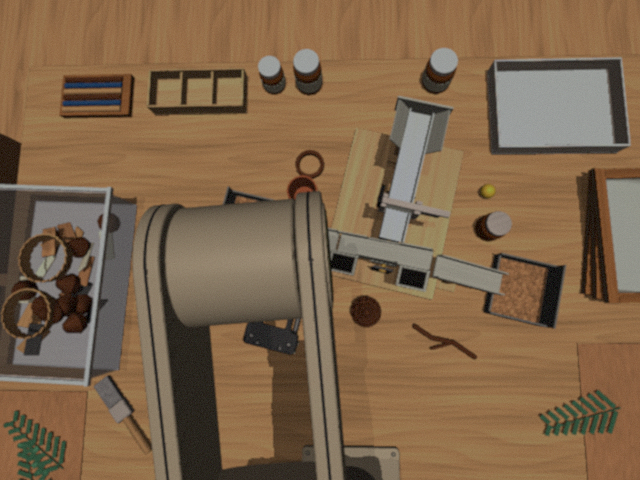

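All three balls are in the left tray, around (305,200) in the side view. Next I'll check that they have settled and how far the shutter opened.

carry_out([
  {"linear": [0,0,0]},
  {"linear": [0,0,0]},
  {"linear": [0,0,0]},
  {"linear": [0,0,0]},
  {"linear": [0,0,0]},
])

```text
$.increments[0]: bad value
```

```bash
python3 -c "
from h import *
im=robot.read_camera('side');top=robot.read_camera('top');cv2.imwrite('pics/side7.png',im);cv2.imwrite('pics/top7.png',top)
old=cv2.imread('pics/side6.png')
print('tray change',cv2.absdiff(im,old)[170:235,285:350].max(), 'ref',cv2.absdiff(im,old)[400:460,520:600].max())
cv2.imwrite('pics/z7.png',np.hstack([cv2.resize(im[165:245,280:360],(400,400)),cv2.resize(im[210:330,340:440],(400,400))]))
for u in((296.5,205),(313,194),(316,204)):
  X=ray('side',u,.0225);print('ball',np.round([(X-O)@EX,(X-O)@EY],3))
S=tri([('top',(384,197)),('side',(388,231))]);print('tab',np.round([(S-O)@EX,(S-O)@EY,S[2]],3))
"
```

```text
tray change 20 ref 8
ball [-0.048  0.336]
ball [-0.002  0.367]
ball [0.    0.331]
tab [0.087 0.036 0.241]
```

View pics/z7.png

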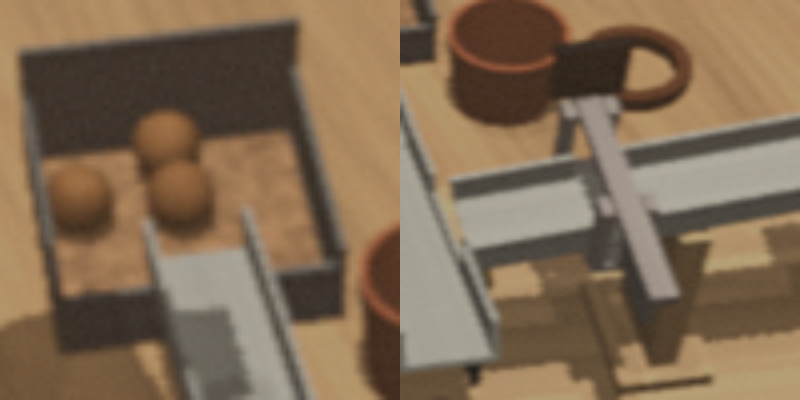

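carry_out([
  {"linear": [0,0,0],"yaw": 0},
  {"linear": [0,0,0],"yaw": 0},
  {"linear": [0,0,0],"yaw": 0},
  {"linear": [0,0,0],"yaw": 0},
  {"linear": [0,0,0],"yaw": 0},
])

```text
t: 8.75
tool_pos: [0.4643, 0.0919, 0.3483]
orientation: [-1.093, 1.392, -1.374]
force: [-0.8, -0.0, -0.4]
opening: 0.0001
```

carry_out([
  {"linear": [0,0,0],"yaw": 0},
  {"linear": [0,0,0],"yaw": 0},
  {"linear": [0,0,0],"yaw": 0},
  {"linear": [0,0,0],"yaw": 0},
  {"linear": [0,0,0],"yaw": 0},
])

```text
t: 9.38
tool_pos: [0.4644, 0.0919, 0.3483]
orientation: [-1.093, 1.392, -1.374]
force: [0.2, -0.4, 0.4]
opening: 0.0008
```

```bash
python3 -c "
from h import *
a=robot.read_camera('side');b=cv2.imread('pics/side7.png')
d=cv2.absdiff(a,b)
print('tray',d[170:235,285:350].max(),d[170:235,285:350].mean(),'ref',d[400:460,520:600].max(),d[400:460,520:600].mean())
L=tri([('top',(343,263)),('side',(313.5,255.5))]);print(L[2])
print(robot.close_job())
"
```

```text
tray 11 1.6631952662721894 ref 9 1.1613194444444443
0.13690973484200372
the job is handed in; nothing more can be done
None
```

I pressed the raised left thumb tab down so the gate rocked over to its left stop. I then pushed the shutter tab fully across to the right and handed the job in at about 9.4 s; no verdict is reported.

**Gate:** before the push, the left tab measured 134 mm high and the right tab 181 mm, which fits the new stop. A rougher last check put the left tab at 137 mm, against 133 mm expected.

**Shutter:** it met its stop with about 18 N of push. A coarse two-view reading then put the tab's middle at y ≈ 36 mm, against about 43 mm expected for fully open. I put that 7 mm difference down to pixel picking.

**Balls:** all three are in the left tray, at roughly y 0.33–0.37 m and x −0.05 to 0 m in the feeder's frame. The last two pictures of the tray differ little beyond picture noise, so the balls looked still.

**Surroundings:** I saw no shift of the surrounding things in the pictures, but did not measure them. The arm ended clear of everything. One wait call was refused for a missing yaw value and was simply repeated.

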